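# Load a vial into the push-to-open reader tray

## Task

Push the front of the vial reader's tray inward until its touch latch lets go and the tray springs out, then stand the slim capped vial upright in the tray's well and let go of it. Then push the tray home again until it latches shut, vial inside. Push gently, never ramming the tray against its inner buffer; lower the vial rather than drop it, and leave the other things on the bench as they are.

Things in the scene. Friction and masses are not known exactly. Their poses are not given: they have to be found in the camera images.
- reader: Grey bench-top vial reader fixed to the bench, 200 long x 170 wide x 105 high mm, with a dark green display on top and an open bay (98 wide, 92 high) in its front. Origin on the bench under the middle of its front face; +x points from the front face into the reader (the direction in which the tray is pushed), z up. Its yaw varies.
- nose (a point): Centre of the front face of the tray's white nose block, 40 mm before the reader's face when latched. Face 92 wide, 6 to 62 mm above the bench; nose 30 thick; point 34 mm up. Push along the reader's +x. 1 mm after the latch trips the tray meets a buffer of 5 N per mm: the push along x climbs from 9 to 13 N, and the latch has surely tripped. Rubbing adds sideways force. Over 22 N is ramming.
- tray (a joint): Tray travel (m) along the reader's x: 0 latched, 0.085 fully out, negative pushed in past latched. Push-push latch: pushed past its trip depth and backed off, a latched tray springs out in 0.6 s, an open one stays latched at 0. Trip depth: 7 to 16 mm past latched, unseen, varies by run, same for both pushes; short of it an open tray may hang at -0.004: push again. Spring 5 N out, 8 N latched.
- well (a point): Centre of the floor of the round well in the tray's aluminium block (52 x 60 mm). Well 28 mm in diameter, 20 deep; floor 12 mm, rim 32 mm above the bench. Its axis is 45 mm behind the nose's back face, and 50 mm before the reader's face with the tray fully out; hidden inside while latched. Axes as the reader's.
- vial: Slim amber glass vial with a white cap of the same width, 24 mm in diameter, 70 mm tall, about 40 g, standing loose on the bench left of the reader. Origin: centre of its underside. Fits the bay standing in the well (12 mm to 82 mm above the bench).
- squat_jar: Bystander: wide low amber jar, 54 mm in diameter, 50 mm tall; origin under its centre.
- tall_bottle: Bystander: amber bottle with a narrow neck, 46 mm in diameter, 115 mm tall; origin under its centre.
- dish: Bystander: shallow glass dish, 90 mm across, 18 mm high; origin under its centre.
- weight: Bystander: small brass weight, 28 mm in diameter, 30 mm high; origin under its centre.
- forceps: Bystander: steel forceps lying flat, 130 mm long; origin at the middle of its underside.

How it is judged:
By the outcome, as a careful person would: the job done as asked, in the order asked, and still so for the second after the job is handed in, with the robot touching nothing.
It also fails if it takes over 62 s, if anything falls off the work surface, if the arm or the gripper's body presses on something with over 40 N, if the wrist force passes 120 N, or if a joint passes its speed limit or range.

## Robot

A 6-joint arm with a two-finger parallel gripper is mounted at the origin on the work surface. World frame = base frame: x ahead of the robot, y to its left, z up, the work surface at z = 0. Lengths are in m, angles in rad, forces in N, time in s.
With the tool pointing down it reaches from about 0.25 to 0.775 m from the base axis. Payload 4 kg.
Tool frame: the origin (TCP) lies midway between the tips of the shut fingers; the grasp point (between the pads) lies 19 mm behind it; z points along the fingers, x is the direction in which the jaws open and shut, and the axes are right-handed (so a half turn about z gives the same grasp; the last joint's range is limited). The gripper opens to 94 mm and grips with 3 to 60 N. Pads are 16 mm wide; open, the fingers measure 119 mm over their backs; the gripper's body (75 mm by 177 mm) begins 78 mm behind the grasp point.
Start: joints at [-1.434, 0.087, 1.371, -0, 1.684, -0.103], TCP at [0.131, -0.534, 0.169] pointing down, gripper open.
Joint ranges: [-3.1, 3.1], [-0.76, 2.03], [0.27, 2.55], [-1.08, 4.22], [0.17, 2.65], [-2.57, 2.57]. Speed limits (rad/s): [2.79, 2.79, 3.14, 3.14, 3.14, 3.14].

## Interface

Orientations are given as [roll, pitch, yaw] about the fixed x, y, z axes, in that order (R = Rz(yaw) Ry(pitch) Rx(roll)).
In Python, from bench import robot, eyes, close_job gives the robot as it stands.
- The arm moves only by the shell command python3 -m jog 'ROWS'. ROWS is JSON, a list of rows, each a list of 3 entries, a list of its own where there are three numbers: the turn, a rotation vector about the tool's x, y, z in degrees, then the shift along the tool's x, y, z in mm, then the closure, from -1 (fully open) to 1 (shut). In form: [[[wx, wy, wz], [x, y, z], claw], ...]. A call has 1 to 5 rows; each row is the pose to reach, as a shift and turn from the pose commanded when the call began, along the tool's axes at that moment; what a row does not reach only later rows make up. A row lasts 1/10 s, in which the tool goes at most 50 mm and 8.59 degrees, less where a joint would pass 70% of its speed; a pose out of reach is approached as far as the arm can. A call with a gripper value outside its range is refused whole. The fingers move at their own pace and stop on an object; the grip force is fixed at half the most. Time passes only in rows, so rows that repeat a pose let the fingers close. It gives the time, the measured TCP pose, the force and the opening at its end, in the units of the state.
- robot.get_obs(): the state, without advancing time (a new reading comes with each control period).
- eyes.snapshot(name): name is "scene" or "top"; returns (picture, depth): 400x640x3 uint8, red, green, blue; 400x640 float32, m along the optical axis (not along the pixel's ray), 0 where there is no reading.
- eyes.camera_params(name): a dict with "mtx" (3x3 intrinsics, pixels), "world_to_cam" (4x4, takes a point from world to camera coordinates). Camera axes: x right, y up, looking along -z (the intrinsics and any distortion apply to the point x, -y, -z); pixel columns grow to the right and rows downward; lengths in m; the calibration is good to about 2 mm. A picture is of the moment at which its call begins. camera_params takes no time and is no camera call.
- close_job(): hands the job in, once; it reports no verdict.
The state is a dict: "time": time; "joint_positions": joint angles; "qvel": joint speeds; "joint_torque": joint torques, N m; "tool_pos": TCP position; "ee_rot": TCP orientation; "wrist_force": force on the tool from outside, world axes, zero at the start; "wrist_torque": the same for the moment, N m; "width": finger opening in m.
Only numpy, scipy, OpenCV 4.12 (cv2) and the standard library are available. Lean on these libraries where they do the work, as an engineer would, in place of code of your own. Each camera call takes 0.05 s, during which the arm holds its last target. There are 200 camera calls.

## Working session

There is one attempt and no reset: what is moved stays moved. The work goes in short steps, Python scripts to look and compute and a shell command to move; the robot and the scene stay as the last step left them, time stands still between calls to the robot, and variables do not carry over. Pictures are saved under pics/ and viewed, about 8 in all and at most 12, crops included, and the job is handed in when it is done.

```bash
mkdir -p pics; cat > h.py <<'E'
import numpy as np, cv2
from bench import robot, eyes
def snap(n,f=None):
    p,d=eyes.snapshot(n)
    if f: cv2.imwrite('pics/'+f,cv2.cvtColor(p,cv2.COLOR_RGB2BGR))
    return p,d
def pts(n,d):
    c=eyes.camera_params(n);K=np.array(c['mtx']);T=np.linalg.inv(np.array(c['world_to_cam']))
    v,u=np.mgrid[:d.shape[0],:d.shape[1]]
    x=(u-K[0,2])/K[0,0]*d;y=(v-K[1,2])/K[1,1]*d
    return np.stack([x,-y,-d],-1)@T[:3,:3].T+T[:3,3]
E
python3 - <<'E'
from h import *
for n in('scene','top'):
    p,d=snap(n,n+'0.png');c=eyes.camera_params(n);print(n,c)
    np.save(n+'0.npy',pts(n,d))
print(robot.get_obs())
E
```

```text
scene {'mtx': array([[413.80025977,   0.        , 317.55501835],
       [  0.        , 413.80025977, 201.68955844],
       [  0.        ,   0.        ,   1.        ]]), 'world_to_cam': array([[ 0.29792178,  0.95441422,  0.0183334 , -0.11175375],
       [-0.68709647,  0.20106657,  0.69819101,  0.33769806],
       [ 0.66267719, -0.22060312,  0.71567675, -1.38744549],
       [ 0.        ,  0.        ,  0.        ,  1.        ]])}
top {'mtx': array([[457.4809454 ,   0.        , 310.65227423],
       [  0.        , 457.4809454 , 193.47365582],
       [  0.        ,   0.        ,   1.        ]]), 'world_to_cam': array([[-0.02325678, -0.99948492,  0.02211382, -0.07243514],
       [ 0.98808308, -0.01961369,  0.15266673, -0.54482584],
       [-0.15215436,  0.02540083,  0.98803029, -1.29322176],
       [ 0.        ,  0.        ,  0.        ,  1.        ]])}
{'time': 0.1, 'joint_positions': array([-1.43407832e+00,  8.78723888e-02,  1.37209930e+00, -2.11101203e-05,
        1.68360053e+00, -1.03098661e-01]), 'qvel': array([ 9.58314237e-04, -5.81477219e-04, -5.11248053e-03,  7.38418214e-04,
        6.91285887e-04, -3.44745718e-05]), 'joint_torque': array([ 1.69841445e-03, -3.41251123e+01, -3.03302586e+01,  7.19826040e-02,
        3.04163934e-02, -1.00801908e-04]), 'tool_pos': array([ 0.13054888, -0.53369632,  0.168128  ]), 'ee_rot': array([-3.14140979e+00,  1.97120863e-03, -1.33098184e+00]), 'wrist_force': array([0.34750048, 0.03669644, 0.15946501]), 'wrist_torque': array([-0.01362629,  0.0008313 , -0.00218241]), 'width': 0.09381172888495601}
```

View pics/top0.png

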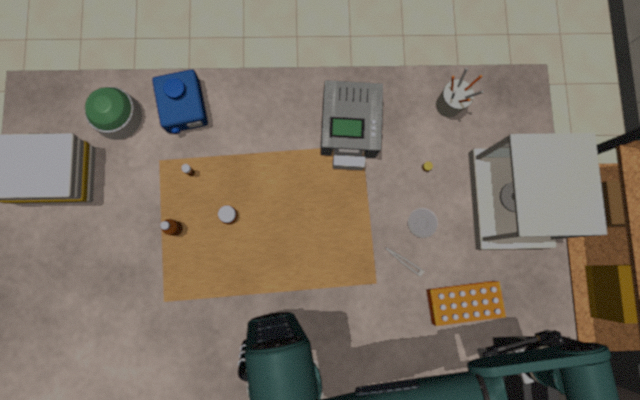

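View pics/scene0.png

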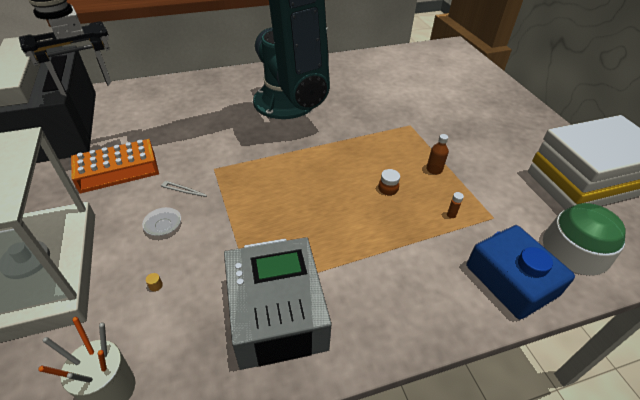

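The top view shows the reader at (352,118), its white nose at (349,161), the vial cap at (187,169), the squat jar at (227,214) and the tall bottle at (171,228). In the scene view the vial is at (455,205).

```bash
python3 - <<'E'
from h import *
P=np.load('top0.npy');S=np.load('scene0.npy')
def reg(P,u0,u1,v0,v1,z0,z1):
    q=P[v0:v1,u0:u1].reshape(-1,3); return q[(q[:,2]>z0)&(q[:,2]<z1)]
def rect(q): 
    r=cv2.minAreaRect((q[:,:2]*1000).astype(np.float32)); return len(q),r,q[:,2].mean(),q[:,2].max(), cv2.boxPoints(r).round(1).tolist()
print('body',rect(reg(P,310,395,70,160,.095,.12)))
print('nose',rect(reg(P,325,375,145,180,.05,.08)))
print('bodyS',rect(reg(S,210,340,225,370,.095,.12)))
print('noseS',rect(reg(S,230,330,225,260,.05,.075)))
for n,w in dict(vial=(175,202,155,185),bottle=(155,188,212,240),jar=(212,242,200,228)).items():
    q=reg(P,*w,.02,.2); print(n,len(q),q[:,2].max()); t=q[q[:,2]>q[:,2].max()-.012]; print(t.mean(0),t.min(0),t.max(0))
for n,w in dict(vial=(444,470,188,222),bottle=(425,452,130,178)).items():
    q=reg(S,*w,.02,.2); print(n+'S',len(q),q[:,2].max()); t=q[q[:,2]>q[:,2].max()-.012]; print(t.mean(0),t.min(0),t.max(0)); print(q.mean(0))
E
```

```text
body (3997, ((760.425048828125, -207.02203369140625), (170.59103393554688, 202.11972045898438), 85.6150894165039), np.float64(0.10673306496855185), np.float64(0.11592981084781795), [[653.0999755859375, -284.29998779296875], [854.7000122070312, -299.79998779296875], [867.7000122070312, -129.6999969482422], [666.2000122070312, -114.19999694824219]])
nose (382, ((641.8627319335938, -200.20285034179688), (144.23414611816406, 49.59614944458008), 89.7890396118164), np.float64(0.06270100064411727), np.float64(0.07893064004477801), [[616.7999877929688, -272.20001220703125], [666.4000244140625, -272.3999938964844], [666.9000244140625, -128.1999969482422], [617.2999877929688, -128.0]])
bodyS (8846, ((759.8641357421875, -207.05828857421875), (169.96209716796875, 201.86123657226562), 85.78363037109375), np.float64(0.10504923171903577), np.float64(0.11101770475546802), [[653.0, -284.3999938964844], [854.2999877929688, -299.20001220703125], [866.7999877929688, -129.6999969482422], [665.5, -114.9000015258789]])
noseS (91, ((623.5789184570312, -196.2002716064453), (90.6064682006836, 8.42465877532959
[... 299 characters left out ...]
7361673 0.07092188] [0.60852756 0.26350106 0.06393112] [0.63216658 0.28710924 0.07593025]
bottle 288 0.12171110442929112
[0.45356633 0.31643834 0.11582393] [0.44223293 0.3059267  0.10981929] [0.46435005 0.32843406 0.1217111 ]
jar 267 0.05859886928480673
[0.48824486 0.16013283 0.05118601] [0.46655001 0.13713151 0.04671524] [0.51047747 0.1837634  0.05859887]
vialS 204 0.07282528043990832
[0.6217218  0.27168575 0.0682129 ] [0.60823182 0.26137848 0.06132444] [0.63171523 0.28475895 0.07282528]
[0.6239466  0.2695096  0.05150166]
bottleS 496 0.11684295467507078
[0.45490023 0.3143771  0.11230488] [0.44122649 0.30524628 0.10500771] [0.46390908 0.32500391 0.11684295]
[0.46262636 0.30866461 0.06701921]
```

```bash
cat >> h.py <<'E'
from scipy.spatial.transform import Rotation as Ro
A=np.radians(-4.3); X=np.array([np.cos(A),np.sin(A),0]);Y=np.array([-X[1],X[0],0]);O=np.array([.6594,-.1995,0])
RG=Ro.from_matrix(np.c_[-Y,-X,[0,0,-1]])
def rd(p): q=np.asarray(p)-O; return np.array([q@X,q@Y,q[2]])*1000
def w(x,y,z): return O+(x*X+y*Y)/1000+[0,0,z/1000]
def goto(t):
    o=robot.get_obs();R=Ro.from_euler('xyz',o['ee_rot'])
    print('t',o['time'],'rd',rd(o['tool_pos']).round(1),'turn',np.degrees((R.inv()*RG).as_rotvec()).round(2),'shift',(R.inv().apply(t-o['tool_pos'])*1000).round(1),'F',o['wrist_force'].round(2))
E
python3 -c "
from h import *
goto(w(-85,0,168))"
```

```text
t 0.1 rd [-502.3 -372.9  168.1] turn [1.000e-02 1.100e-01 1.804e+01] shift [-225.3 -512.3    0.7] F [0.35 0.04 0.16]
```

```bash
python3 -m jog '[[[0,0,4],[-20,-45,0],1],[[0,0,8],[-40,-90,0],1],[[0,0,12],[-60,-135,0],1],[[0,0,16],[-80,-180,0],1],[[0,0,18],[-100,-225,0],1]]'; python3 -c "
from h import *
goto(w(-85,0,168))"
```

```text
time: 0.6
tool_pos: [0.3265, -0.3821, 0.1687]
ee_rot: [3.141, 0.0, -1.648]
wrist_force: [0.1, -0.5, -0.3]
width: 0.0575
t 0.6 rd [-318.3 -207.   168.7] turn [ 0.02  0.02 -0.11] shift [-207.5 -232.9    0.7] F [ 0.1  -0.52 -0.35]
```

```bash
python3 -m jog '[[[0,0,0],[-35,-35,0],1],[[0,0,0],[-70,-70,0],1],[[0,0,0],[-105,-105,0],1],[[0,0,0],[-140,-140,0],1],[[0,0,0],[-165,-170,0],1]]'; python3 -c "
from h import *
goto(w(-85,0,28))"
```

```text
time: 1.1
tool_pos: [0.5086, -0.2292, 0.1687]
ee_rot: [3.141, 0.001, -1.643]
wrist_force: [-0.0, -1.3, -0.9]
width: 0.017
t 1.1 rd [-148.2  -40.9  168.7] turn [0.03 0.04 0.14] shift [-40.7 -63.3 140.7] F [-0.04 -1.32 -0.85]
```

```bash
python3 -m jog '[[[0,0,0],[-30,-45,10],1],[[0,0,0],[-41,-63,50],1],[[0,0,0],[-41,-63,95],1],[[0,0,0],[-41,-63,130],1],[[0,0,0],[-41,-63,140],1]]'; python3 -c "
from h import *
snap('scene','s1.png')
p,_=snap('top'); 
a=cv2.imread('pics/s1.png')[180:330,180:380]; b=cv2.cvtColor(p,cv2.COLOR_RGB2BGR)[90:240,260:460]
cv2.imwrite('pics/c1.png',cv2.resize(np.hstack([a,b]),None,fx=2,fy=2))
goto(w(-48,0,28))"
```

```text
time: 1.6
tool_pos: [0.5693, -0.1934, 0.0229]
ee_rot: [3.131, 0.004, -1.644]
wrist_force: [-0.9, 0.2, 0.1]
width: 0.0005
t 1.7 rd [-88.   -2.   26.9] turn [0.27 0.09 0.03] shift [ -2.  -40.   -1.3] F [ 0.46 -0.3   0.09]
```

View pics/c1.png

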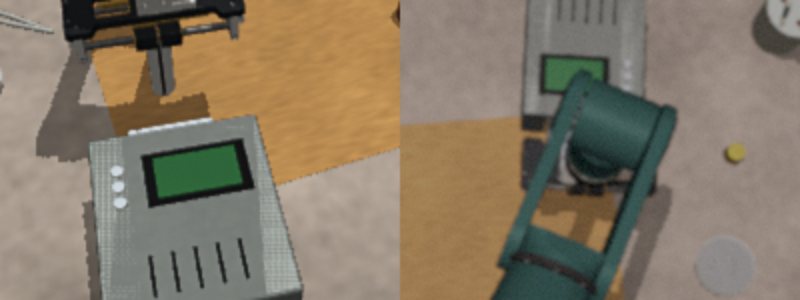

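The fingers are in front of the nose and the gripper body clears the reader. I'll approach and push in small steps.

```bash
python3 -m jog '[[[0,0,0],[0,-15,0],1],[[0,0,0],[0,-28,0],1],[[0,0,0],[0,-34,0],1],[[0,0,0],[0,-37,0],1],[[0,0,0],[0,-39,0],1]]'; python3 -m jog '[[[0,0,0],[0,-1,0],1],[[0,0,0],[0,-2,0],1],[[0,0,0],[0,-3,0],1],[[0,0,0],[0,-4,0],1]]';  python3 -m jog '[[[0,0,0],[0,-1,0],1],[[0,0,0],[0,-2,0],1],[[0,0,0],[0,-2,0],1]]'; python3 -c "
from h import *
goto(w(-48,0,28))"
```

```text
time: 2.2
tool_pos: [0.6126, -0.1989, 0.0305]
ee_rot: [-3.14, -0.001, -1.645]
wrist_force: [-0.8, -0.0, 0.1]
width: 0.0001
time: 2.6
tool_pos: [0.6158, -0.1987, 0.0291]
ee_rot: [3.141, -0.0, -1.645]
wrist_force: [-0.0, -0.2, -0.2]
width: 0.0009
time: 2.9
tool_pos: [0.6181, -0.199, 0.0291]
ee_rot: [3.142, -0.0, -1.645]
wrist_force: [-1.2, -0.5, -0.2]
width: 0.0003
t 2.9 rd [-41.3  -2.6  29.1] turn [ 0.   -0.    0.04] shift [-2.6  6.7  1.1] F [-1.18 -0.51 -0.19]
```

```bash
python3 -m jog '[[[0,0,0],[0,-1,0],1],[[0,0,0],[0,-2,0],1],[[0,0,0],[0,-3,0],1],[[0,0,0],[0,-3,0],1]]';  python3 -m jog '[[[0,0,0],[0,-1,0],1],[[0,0,0],[0,-2,0],1],[[0,0,0],[0,-3,0],1],[[0,0,0],[0,-3,0],1]]'
```

```text
time: 3.3
tool_pos: [0.6211, -0.1992, 0.0292]
ee_rot: [-3.141, -0.0, -1.645]
wrist_force: [-0.2, 0.4, -0.0]
width: 0.0003
time: 3.7
tool_pos: [0.6241, -0.1994, 0.0292]
ee_rot: [-3.141, -0.0, -1.645]
wrist_force: [0.1, 0.2, -0.8]
width: 0.0007
```

```bash
python3 -m jog '[[[0,0,0],[0,-1,0],1],[[0,0,0],[0,-2,0],1],[[0,0,0],[0,-2,0],1]]'; python3 -c "
from h import *
snap('scene','s2.png')
goto(w(-48,0,28))"
```

```text
time: 4.0
tool_pos: [0.6261, -0.1995, 0.0292]
ee_rot: [-3.141, -0.0, -1.645]
wrist_force: [0.0, 0.1, -0.0]
width: 0.0006
t 4.05 rd [-33.3  -2.6  29.2] turn [-0.   -0.01  0.04] shift [-2.6 14.7  1.2] F [0.42 0.14 0.43]
```

```bash
python3 -c "
import cv2
a=cv2.imread('pics/s2.png')[150:300,180:380];cv2.imwrite('pics/c2.png',cv2.resize(a,None,fx=4,fy=4))"
```

```text
(no output)
```

View pics/c2.png

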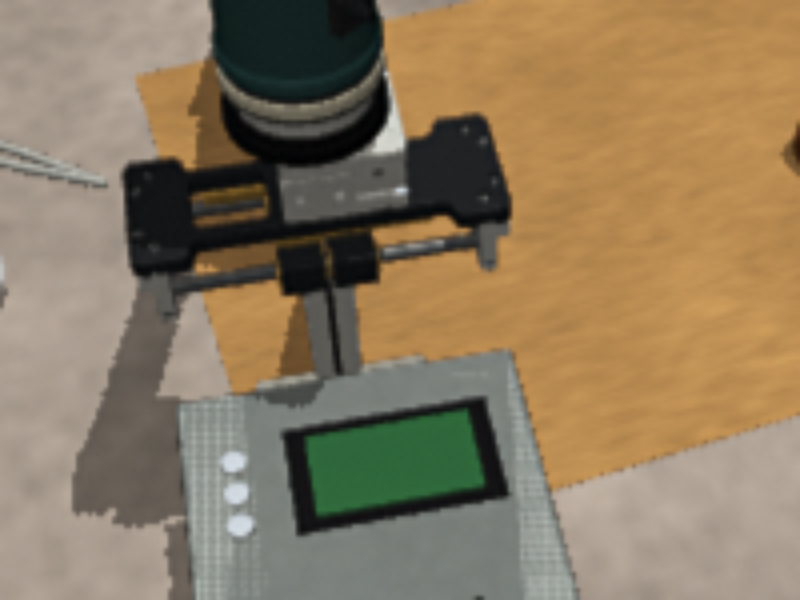

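```bash
python3 -c "
from h import *
for k in range(2):
  p,d=snap('scene');P=pts('scene',d);S=np.load('scene0.npy')
  for Q in (S,P):
    q=np.array([rd(v) for v in Q[225:262,235:325].reshape(-1,3)])
    for y0,y1 in((-40,-20),(15,40)):
        m=q[(q[:,2]>56)&(q[:,2]<67)&(q[:,1]>y0)&(q[:,1]<y1)&(q[:,0]<-5)]; print(len(m),m[:,0].min() if len(m) else None,np.median(m[:,0]) if len(m) else 0, m[:,0].max())
  q=np.array([rd(v) for v in P[225:262,235:325].reshape(-1,3)]); f=q[(q[:,2]>30)&(abs(q[:,1]+2)<9)&(q[:,0]<0)&(q[:,2]<100)]
  print('finger',np.c_[f[:,0],f[:,2]].round(0)[::4].tolist())
print(robot.get_obs()['wrist_force'])"
```

```text
20 -41.15342050078606 -35.98928389228239 -33.249262586305065
25 -39.150945937929286 -36.11111464244145 -32.00064884629693
20 -39.395659497152366 -36.10650761523538 -32.40356768775879
25 -40.867874953696614 -36.23005727361265 -31.857387168259073
finger [[-31.0, 99.0], [-25.0, 98.0], [-24.0, 96.0], [-25.0, 94.0], [-24.0, 94.0], [-26.0, 90.0], [-25.0, 89.0], [-25.0, 89.0], [-27.0, 84.0], [-24.0, 86.0], [-26.0, 83.0], [-25.0, 82.0], [-24.0, 83.0], [-25.0, 79.0], [-24.0, 80.0], [-26.0, 75.0], [-24.0, 77.0], [-27.0, 71.0]]
20 -41.15342050078606 -35.98928389228239 -33.249262586305065
25 -39.150945937929286 -36.11111464244145 -32.00064884629693
20 -40.112609704146124 -36.1158402267568 -31.537101531610016
25 -39.389653842065925 -36.24596574929525 -32.09727974045119
finger [[-32.0, 98.0], [-24.0, 99.0], [-26.0, 96.0], [-24.0, 96.0], [-27.0, 91.0], [-26.0, 90.0], [-27.0, 89.0], [-25.0, 89.0], [-25.0, 88.0], [-24.0, 87.0], [-25.0, 85.0], [-25.0, 82.0], [-24.0, 83.0], [-24.0, 80.0], [-24.0, 80.0], [-37.0, 62.0], [-23.0, 77.0], [-23.0, 76.0], [-24.0, 74.0]]
[ 0.11590841 -0.38623669  0.98770028]
```

```bash
python3 -c "
from h import *
c=eyes.camera_params('scene');K=c['mtx'];T=c['world_to_cam']
def pr(p):
    q=T[:3,:3]@p+T[:3,3]; return (K[0,0]*q[0]/-q[2]+K[0,2], K[1,2]-K[1,1]*q[1]/-q[2])
for z in(27,47,67): print(z,pr(w(-88,-2,z)),pr(w(-33,-2.6,z)))
o=robot.get_obs(); print(o['joint_positions'],o['tool_pos'],o['ee_rot'])
p,d=snap('scene');P=pts('scene',d)
for v in range(222,250,2): print(v,[rd(P[v,u]).round(0).tolist() for u in (256,261,265,272)])
"
```

```text
27 (np.float64(262.02268159316793), np.float64(234.618367166418)) (np.float64(265.1207754392228), np.float64(253.5433764025687))
47 (np.float64(261.33269134724037), np.float64(228.92484638331854)) (np.float64(264.45153874951393), np.float64(247.91489519799248))
67 (np.float64(260.62117921367127), np.float64(223.05373567731544)) (np.float64(263.7605417985766), np.float64(242.10340367253193))
[-3.94800923e-01  3.83811057e-01  1.29259060e+00 -1.00423223e-04
  1.46518335e+00  1.25040565e+00] [ 0.62593858 -0.19953989  0.0291752 ] [ 3.14156846e+00 -9.71893125e-05 -1.64519598e+00]
222 [[-2.0, -14.0, 168.0], [-29.0, -4.0, 136.0], [-25.0, 4.0, 139.0], [-144.0, 28.0, 1.0]]
224 [[-24.0, -14.0, 138.0], [-25.0, -4.0, 135.0], [-26.0, 4.0, 132.0], [-140.0, 27.0, -1.0]]
226 [[-24.0, -14.0, 133.0], [-25.0, -5.0, 129.0], [-27.0, 3.0, 125.0], [-132.0, 26.0, 0.0]]
228 [[-33.0, -15.0, 115.0], [-25.0, -5.0, 123.0], [-25.0, 3.0, 121.0], [-125.0, 25.0, 1.0]]
230 [[-127.0, -13.0, 1.0], [-27.0, -6.0, 114.0], [-26.0, 2.0, 114.0], [-119.0, 24.0, 1.0]]
232 [[-123.0, -14.0, -2.0], [-26.0, -6.0, 109.0], [-26.0, 2.0, 107.0], [-112.0, 23.0, 3.0]]
234 [[-115.0, -15.0, 0.0], [-23.0, -7.0, 106.0], [-26.0, 2.0, 101.0], [-107.0, 22.0, 1.0]]
236 [[-110.0, -15.0, -0.0], [-25.0, -7.0, 98.0], [-26.0, 1.0, 94.0], [-102.0, 21.0, -1.0]]
238 [[-104.0, -16.0, -0.0], [-26.0, -8.0, 90.0], [-24.0, 1.0, 91.0], [-94.0, 20.0, 2.0]]
240 [[-96.0, -17.0, 1.0], [-27.0, -8.0, 82.0], [-25.0, 0.0, 83.0], [-90.0, 20.0, -0.0]]
242 [[-90.0, -18.0, 1.0], [-25.0, -9.0, 79.0], [-25.0, -0.0, 77.0], [-34.0, 15.0, 61.0]]
244 [[-36.0, -19.0, 62.0], [-25.0, -9.0, 72.0], [3.0, -2.0, 104.0], [7.0, 11.0, 105.0]]
246 [[3.0, -20.0, 104.0], [6.0, -11.0, 104.0], [8.0, -3.0, 104.0], [12.0, 11.0, 106.0]]
248 [[9.0, -21.0, 105.0], [13.0, -11.0, 106.0], [14.0, -4.0, 106.0], [16.0, 10.0, 104.0]]
```

The nose hasn't moved and there is no contact force, although the fingers are where the nose should be. The tips must be passing above it, which contradicts the z reading. I'll back off and measure the tip height.

```bash
python3 -m jog '[[[0,0,0],[0,20,0],1],[[0,0,0],[0,40,0],1],[[0,0,0],[0,55,0],1],[[0,0,0],[0,55,0],1]]'; python3 -c "
from h import *
p,d=snap('scene','s3.png');P=pts('scene',d)
print(rd(robot.get_obs()['tool_pos']).round(1))
for v in range(206,246,2): print(v,[rd(P[v,u]).round(0).tolist() for u in (256,260,264)])
a=cv2.imread('pics/s3.png')[170:270,190:330];cv2.imwrite('pics/c3.png',cv2.resize(a,None,fx=5,fy=5))
"
```

```text
time: 4.6
tool_pos: [0.5698, -0.1953, 0.0293]
ee_rot: [3.141, 0.0, -1.646]
wrist_force: [-0.6, 0.1, -0.1]
width: 0.0005
[-88.6  -2.6  29.5]
206 [[-81.0, -8.0, 130.0], [-81.0, 1.0, 128.0], [-81.0, 9.0, 127.0]]
208 [[-81.0, -8.0, 124.0], [-82.0, 0.0, 121.0], [-80.0, 9.0, 121.0]]
210 [[-82.0, -9.0, 117.0], [-79.0, -0.0, 118.0], [-80.0, 8.0, 115.0]]
212 [[-81.0, -9.0, 112.0], [-82.0, -1.0, 109.0], [-82.0, 8.0, 107.0]]
214 [[-82.0, -10.0, 105.0], [-81.0, -1.0, 104.0], [-82.0, 7.0, 101.0]]
216 [[-82.0, -10.0, 98.0], [-81.0, -2.0, 97.0], [-82.0, 7.0, 94.0]]
218 [[-82.0, -11.0, 93.0], [-88.0, -2.0, 84.0], [-80.0, 6.0, 91.0]]
220 [[-82.0, -11.0, 86.0], [-82.0, -3.0, 84.0], [-81.0, 6.0, 82.0]]
222 [[-82.0, -12.0, 80.0], [-81.0, -3.0, 79.0], [-82.0, 5.0, 75.0]]
224 [[-81.0, -12.0, 74.0], [-83.0, -4.0, 70.0], [-81.0, 5.0, 70.0]]
226 [[-141.0, -12.0, -0.0], [-80.0, -4.0, 67.0], [-136.0, 7.0, 1.0]]
228 [[-138.0, -12.0, -4.0], [-131.0, -3.0, 1.0], [-131.0, 6.0, -1.0]]
230 [[-129.0, -13.0, -1.0], [-124.0, -4.0, 3.0], [-125.0, 6.0, -1.0]]
232 [[-121.0, -14.0, 1.0], [-119.0, -5.0, 1.0], [-117.0, 5.0, 1.0]]
234 [[-116.0, -15.0, 0.0], [-113.0, -5.0, 1.0], [-112.0, 4.0, -1.0]]
236 [[-111.0, -15.0, -2.0], [-108.0, -6.0, -1.0], [-106.0, 3.0, -0.0]]
238 [[-103.0, -16.0, 1.0], [-101.0, -7.0, 1.0], [-100.0, 2.0, -1.0]]
240 [[-97.0, -17.0, 1.0], [-96.0, -8.0, -0.0], [-93.0, 1.0, 0.0]]
242 [[-93.0, -18.0, -2.0], [-90.0, -9.0, -0.0], [-39.0, -2.0, 60.0]]
244 [[-36.0, -19.0, 62.0], [-34.0, -11.0, 62.0], [3.0, -4.0, 105.0]]
```

View pics/c3.png

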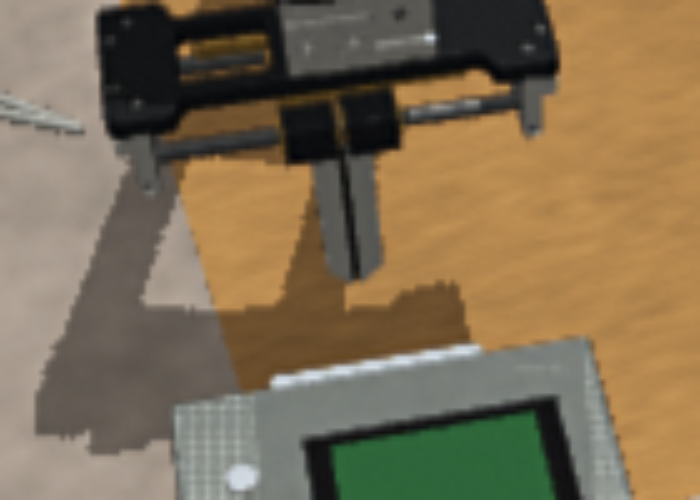

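The finger tips really are at z≈65 mm (at row 226), while the state says 29 mm. So the reported z is about 36 mm low, and I'll go by vision. Next: lower 35 mm and recheck.

```bash
cat >> h.py <<'E'
def tip(d,n='scene'):
    "lowest z of the finger face seen next to the reported TCP"
    P=pts(n,d); c=robot.get_obs()['tool_pos']; q=P.reshape(-1,3)
    m=(np.hypot(q[:,0]-c[0],q[:,1]-c[1])<.016)&(q[:,2]>.008)&(q[:,2]<.15); return np.percentile(q[m][:,2],[0,2,5])*1000, m.sum(), (q[m].mean(0)-c)*1000
E
python3 -m jog '[[[0,0,0],[0,0,12],1],[[0,0,0],[0,0,24],1],[[0,0,0],[0,0,35],1],[[0,0,0],[0,0,35],1]]'; python3 -c "
from h import *
p,d=snap('scene'); print(tip(d)); goto(w(-48,0,-6))
P=pts('scene',d)
for v in range(220,246,2): print(v,[rd(P[v,u]).round(0).tolist() for u in (258,261,265)])
"
```

```text
time: 5.05
tool_pos: [0.5692, -0.1944, -0.0095]
ee_rot: [3.136, 0.002, -1.645]
wrist_force: [0.1, 0.3, -0.8]
width: 0.0005
(array([27.66471442, 31.01789959, 34.37918666]), np.int64(256), array([ 7.67017203, -0.22374017, 76.8227839 ]))
t 5.1 rd [-89.5  -2.   -8.1] turn [0.21 0.07 0.05] shift [ -2.  -41.5  -2.2] F [ 0.58 -0.66  0.05]
220 [[-79.0, -7.0, 88.0], [-82.0, -1.0, 83.0], [-81.0, 8.0, 82.0]]
222 [[-81.0, -8.0, 79.0], [-82.0, -1.0, 77.0], [-83.0, 8.0, 74.0]]
224 [[-82.0, -8.0, 72.0], [-91.0, -1.0, 60.0], [-81.0, 7.0, 69.0]]
226 [[-80.0, -9.0, 68.0], [-82.0, -2.0, 64.0], [-81.0, 6.0, 63.0]]
228 [[-82.0, -9.0, 59.0], [-83.0, -3.0, 56.0], [-81.0, 6.0, 56.0]]
230 [[-82.0, -10.0, 52.0], [-81.0, -3.0, 52.0], [-83.0, 6.0, 48.0]]
232 [[-84.0, -10.0, 43.0], [-81.0, -4.0, 44.0], [-81.0, 5.0, 42.0]]
234 [[-81.0, -11.0, 39.0], [-81.0, -4.0, 38.0], [-84.0, 5.0, 33.0]]
236 [[-110.0, -11.0, -2.0], [-81.0, -5.0, 31.0], [-103.0, 5.0, 2.0]]
238 [[-101.0, -12.0, 2.0], [-101.0, -5.0, 0.0], [-99.0, 4.0, -0.0]]
240 [[-96.0, -12.0, 1.0], [-96.0, -6.0, -1.0], [-93.0, 4.0, 0.0]]
242 [[-89.0, -13.0, 1.0], [-38.0, -8.0, 62.0], [-36.0, 0.0, 63.0]]
244 [[-36.0, -15.0, 60.0], [-36.0, -9.0, 58.0], [3.0, -2.0, 105.0]]
```

Tip is now at about 29 mm as seen. Pushing.

```bash
python3 -m jog '[[[0,0,0],[0,-15,0],1],[[0,0,0],[0,-28,0],1],[[0,0,0],[0,-36,0],1],[[0,0,0],[0,-36,0],1]]'; python3 -m jog '[[[0,0,0],[0,-2,0],1],[[0,0,0],[0,-4,0],1],[[0,0,0],[0,-6,0],1],[[0,0,0],[0,-6,0],1]]';  python3 -m jog '[[[0,0,0],[0,-1,0],1],[[0,0,0],[0,-2,0],1],[[0,0,0],[0,-3,0],1],[[0,0,0],[0,-3,0],1]]'; python3 -c "
from h import *
goto(w(-48,0,-6))"
```

```text
time: 5.5
tool_pos: [0.608, -0.1983, -0.0057]
ee_rot: [-3.141, -0.0, -1.645]
wrist_force: [-0.0, 0.3, 0.1]
width: 0.0003
time: 5.9
tool_pos: [0.6103, -0.1984, -0.0059]
ee_rot: [3.136, 0.0, -1.645]
wrist_force: [-7.7, 0.9, 4.4]
width: 0.0005
time: 6.3
tool_pos: [0.6124, -0.1985, -0.0058]
ee_rot: [3.134, 0.0, -1.646]
wrist_force: [-8.6, 2.0, 4.9]
width: 0.0004
t 6.3 rd [-46.9  -2.5  -5.8] turn [0.41 0.03 0.02] shift [-2.5  1.1  0.2] F [-8.63  1.96  4.93]
```

```bash
python3 -m jog '[[[0,0,0],[0,-1,0],1],[[0,0,0],[0,-2,0],1],[[0,0,0],[0,-3,0],1],[[0,0,0],[0,-4,0],1],[[0,0,0],[0,-4,0],1]]'
```

```text
time: 6.8
tool_pos: [0.6162, -0.1988, -0.0058]
ee_rot: [3.134, 0.0, -1.646]
wrist_force: [-8.9, 1.1, 5.2]
width: 0.0005
```

```bash
python3 -m jog '[[[0,0,0],[0,-1,0],1],[[0,0,0],[0,-2,0],1],[[0,0,0],[0,-2,0],1]]'
```

```text
time: 7.1
tool_pos: [0.6181, -0.1989, -0.0058]
ee_rot: [3.134, 0.001, -1.646]
wrist_force: [-8.7, 0.8, 5.1]
width: 0.0005
```

```bash
python3 -m jog '[[[0,0,0],[0,-1,0],1],[[0,0,0],[0,-1,0],1]]'
```

```text
time: 7.3
tool_pos: [0.619, -0.199, -0.0058]
ee_rot: [3.134, 0.001, -1.646]
wrist_force: [-10.2, 1.6, 4.1]
width: 0.0006
```

```bash
python3 -m jog '[[[0,0,0],[0,-1,0],1],[[0,0,0],[0,-1,0],1]]'
```

```text
time: 7.5
tool_pos: [0.6201, -0.1991, -0.0058]
ee_rot: [3.134, 0.001, -1.646]
wrist_force: [-8.5, 1.1, 4.8]
width: 0.0003
```

```bash
python3 -m jog '[[[0,0,0],[0,-1,0],1],[[0,0,0],[0,-1,0],1]]'
```

```text
time: 7.7
tool_pos: [0.6209, -0.1991, -0.0058]
ee_rot: [3.133, 0.001, -1.646]
wrist_force: [-9.0, 1.1, 4.9]
width: 0.0005
```

```bash
python3 -m jog '[[[0,0,0],[0,-1,0],1],[[0,0,0],[0,-2,0],1],[[0,0,0],[0,-2,0],1]]'
```

```text
time: 8.0
tool_pos: [0.6215, -0.1991, -0.0058]
ee_rot: [3.13, 0.001, -1.646]
wrist_force: [-12.9, 1.9, 6.8]
width: 0.0005
```

```bash
python3 -m jog '[[[0,0,0],[0,-1,0],1],[[0,0,0],[0,-1,0],1]]'
```

```text
time: 8.2
tool_pos: [0.6218, -0.1992, -0.0058]
ee_rot: [3.129, 0.001, -1.646]
wrist_force: [-14.8, 2.4, 8.7]
width: 0.0002
```

```bash
python3 -m jog '[[[0,0,0],[0,-1,0],1],[[0,0,0],[0,-1,0],1]]'
```

```text
time: 8.4
tool_pos: [0.6221, -0.1992, -0.0058]
ee_rot: [3.127, 0.001, -1.646]
wrist_force: [-15.8, 2.6, 8.9]
width: 0.0003
```

The force climbed past 13 N, so the tray is on its buffer and the latch has tripped. Backing off quickly and clear.

```bash
python3 -m jog '[[[0,0,0],[0,20,0],1],[[0,0,0],[0,55,0],1],[[0,0,0],[0,95,0],1],[[0,0,0],[0,130,0],1],[[0,0,0],[0,140,0],1]]'; python3 -m jog '[[[0,0,0],[0,0,-40],1],[[0,0,0],[0,0,-80],1],[[0,0,0],[0,0,-110],1],[[0,0,0],[0,0,-110],1]]'; python3 -c "
from h import *
p,d=snap('scene','s4.png');P=pts('scene',d);np.save('s4.npy',P)
a=cv2.imread('pics/s4.png')[150:300,200:400];cv2.imwrite('pics/c4.png',cv2.resize(a,None,fx=4,fy=4))
goto(np.array([.62,.2725,.12]))
"
```

```text
time: 8.9
tool_pos: [0.4861, -0.1887, -0.0062]
ee_rot: [3.14, 0.001, -1.646]
wrist_force: [0.7, -0.5, 0.4]
width: 0.0003
time: 9.3
tool_pos: [0.4937, -0.1913, 0.1106]
ee_rot: [-3.129, -0.005, -1.645]
wrist_force: [0.1, -1.4, 0.4]
width: 0.0007
t 9.35 rd [-167.6   -3.6  107.4] turn [-0.41 -0.16  0.04] shift [-471.2  -93.3  -13.2] F [-0.12  0.05 -0.29]
```

View pics/c4.png

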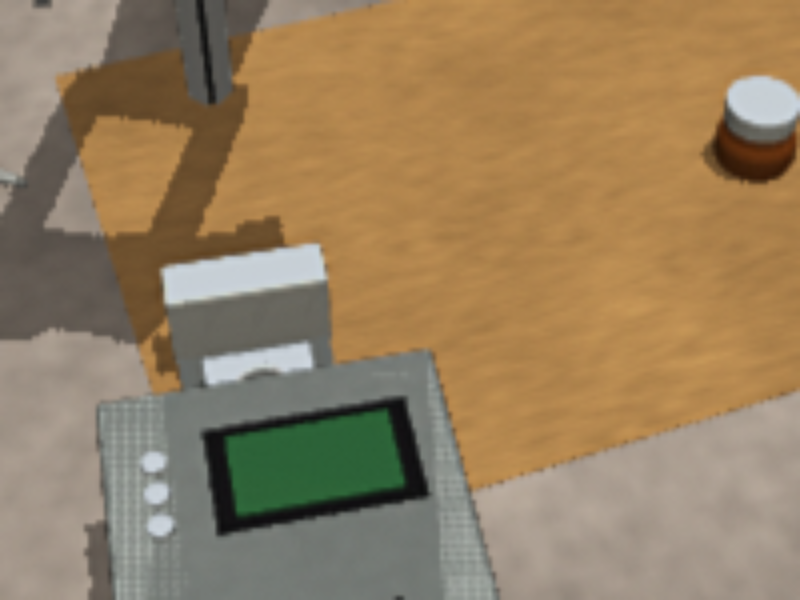

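The tray is out: nose top at about crop (245,275), with the block and part of the well rim visible behind it. Now the vial.

```bash
python3 -m jog '[[[0,0,0],[-40,-8,-5],-1],[[0,0,0],[-85,-17,-10],-1],[[0,0,0],[-130,-26,-13],-1],[[0,0,0],[-175,-35,-13],-1],[[0,0,0],[-220,-44,-13],-1]]'; python3 -m jog '[[[0,0,0],[-45,-9,0],-1],[[0,0,0],[-90,-18,0],-1],[[0,0,0],[-135,-27,0],-1],[[0,0,0],[-180,-36,0],-1],[[0,0,0],[-225,-44,0],-1]]'; python3 -c "
from h import *
goto(np.array([.6205,.2725,.055]))
"
```

```text
time: 9.85
tool_pos: [0.5493, 0.0287, 0.1151]
ee_rot: [3.139, -0.0, -1.645]
wrist_force: [-0.1, -0.8, 0.7]
width: 0.037
time: 10.35
tool_pos: [0.6098, 0.2498, 0.1143]
ee_rot: [3.139, -0.001, -1.645]
wrist_force: [0.7, 0.7, 0.3]
width: 0.0766
t 10.35 rd [-83.2 444.3 114.3] turn [ 0.18 -0.07  0.05] shift [-23.5  -9.2  59.3] F [0.74 0.67 0.32]
```

```bash
python3 -m jog '[[[0,0,0],[-23,-9,0],-1],[[0,0,0],[-23,-9,10],-1],[[0,0,0],[-23,-9,30],-1],[[0,0,0],[-23,-9,50],-1],[[0,0,0],[-23,-9,50],-1]]'; python3 -c "
from h import *
p,d=snap('scene','s5.png');P=pts('scene',d);snap('top','t5.png')
a=cv2.imread('pics/s5.png')[130:230,390:530];cv2.imwrite('pics/c5.png',cv2.resize(a,None,fx=5,fy=5))
goto(np.array([.6205,.2725,-.007]))
c=robot.get_obs()['tool_pos'];q=P.reshape(-1,3);q=q[(abs(q[:,0]-c[0])<.03)&(abs(q[:,1]-c[1])<.08)&(q[:,2]>.008)&(q[:,2]<.14)]
q=(q-[c[0],c[1],0])*1000
for a in range(-80,80,8):
    m=q[(q[:,1]>=a)&(q[:,1]<a+8)]
    if len(m):print(a,len(m),m[:,2].min().round(),m[:,2].max().round(),m[:,0].max().round(1))
"
```

```text
time: 10.85
tool_pos: [0.6173, 0.2678, 0.0606]
ee_rot: [3.132, -0.005, -1.646]
wrist_force: [-1.9, -0.7, 0.4]
width: 0.0938
t 10.95 rd [-74.5 464.   65.3] turn [ 0.18 -0.1  -0.02] shift [-3.9 -0.6 72.3] F [ 0.08 -0.96  0.09]
-64 74 105.0 140.0 4.6
-56 35 96.0 140.0 4.2
-16 1 65.0 65.0 1.1
-8 133 8.0 72.0 13.4
0 68 10.0 72.0 12.3
8 34 13.0 71.0 11.9
40 75 98.0 139.0 12.5
48 53 95.0 140.0 11.8
56 8 105.0 140.0 10.8
```

View pics/c5.png

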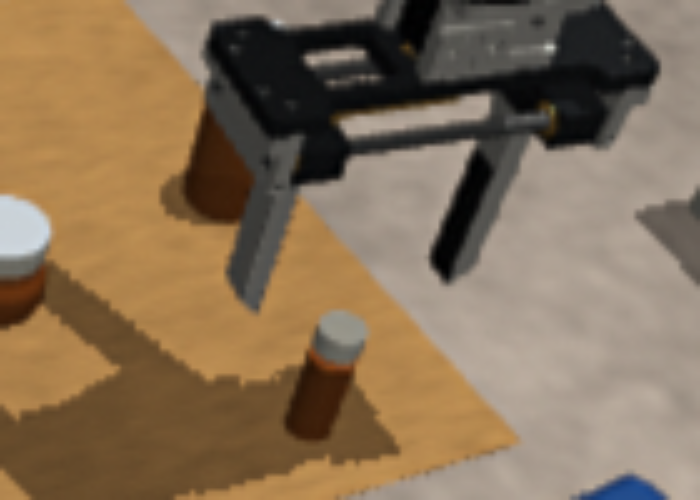

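Fingers open and straddling the vial (vial at crop (325,375)), with the tips at about 96 mm. Lowering and gripping.

```bash
python3 -m jog '[[[0,0,0],[-4,-1,20],-1],[[0,0,0],[-4,-1,40],-1],[[0,0,0],[-4,-1,60],-1],[[0,0,0],[-4,-1,71],-1],[[0,0,0],[-4,-1,71],-1]]'; python3 -m jog '[[[0,0,0],[0,0,0],1],[[0,0,0],[0,0,0],1],[[0,0,0],[0,0,0],1],[[0,0,0],[0,0,0],1],[[0,0,0],[0,0,0],1]]';python3 -m jog '[[[0,0,0],[0,0,0],1],[[0,0,0],[0,0,0],1],[[0,0,0],[0,0,0],1],[[0,0,0],[0,0,0],1],[[0,0,0],[0,0,0],1]]'; python3 -c "
from h import *
goto(w(-50,0,0))"
```

```text
time: 11.45
tool_pos: [0.6212, 0.2733, -0.0052]
ee_rot: [3.139, -0.001, -1.646]
wrist_force: [-0.3, 0.9, 0.2]
width: 0.0941
time: 11.95
tool_pos: [0.6224, 0.2742, -0.0033]
ee_rot: [-3.141, 0.0, -1.645]
wrist_force: [0.2, -0.1, -0.2]
width: 0.0573
time: 12.45
tool_pos: [0.6221, 0.274, -0.004]
ee_rot: [3.141, -0.0, -1.645]
wrist_force: [-0.9, -0.3, -0.4]
width: 0.0237
t 12.45 rd [-72.7 469.4  -4. ] turn [ 0.01 -0.01  0.04] shift [469.4 -22.4  -3.9] F [-0.92 -0.27 -0.4 ]
```

Gripped (23.7 mm). Lift, and check the well position from the saved view.

```bash
python3 -m jog '[[[0,0,0],[0,0,-25],1],[[0,0,0],[0,0,-60],1],[[0,0,0],[0,0,-95],1],[[0,0,0],[0,0,-95],1]]'; python3 -m jog '[[[0,0,0],[35,-2,0],1],[[0,0,0],[80,-4,0],1],[[0,0,0],[125,-6,0],1],[[0,0,0],[170,-8,0],1],[[0,0,0],[215,-11,0],1]]'; python3 -c "
from h import *
P=np.load('s4.npy')[150:300,200:400].reshape(-1,3);q=np.array([rd(v) for v in P])
n=q[(q[:,2]>55)&(q[:,2]<70)&(abs(q[:,1])<60)&(q[:,0]>-140)&(q[:,0]<-70)&(q[:,0]<-85)]
n=n[abs(n[:,2]-62)<3]
print('nose',len(n),np.percentile(n,[1,50,99],axis=0).round(1))
b=q[(q[:,2]>27)&(q[:,2]<37)&(abs(q[:,1])<50)&(q[:,0]>-92)&(q[:,0]<-10)]
print('block',len(b),np.percentile(b,[1,50,99],axis=0).round(1))
goto(w(-50,0,91))"
```

```text
time: 12.85
tool_pos: [0.6259, 0.2754, 0.0987]
ee_rot: [-3.13, 0.005, -1.645]
wrist_force: [0.9, 0.6, 0.9]
width: 0.0235
time: 13.35
tool_pos: [0.6161, 0.0573, 0.0898]
ee_rot: [3.14, -0.0, -1.645]
wrist_force: [0.2, 0.1, -0.0]
width: 0.0238
nose 402 [[-123.4  -44.8   59.2]
 [-107.7   -0.7   61.6]
 [ -93.2   44.5   64.1]]
block 166 [[-75.7 -29.2  28.1]
 [-66.7  -0.1  31.8]
 [-56.8  29.2  35.3]]
t 13.35 rd [-62.4 252.8  89.8] turn [ 0.1  -0.01  0.07] shift [252.8 -12.1  -1.2] F [ 0.18  0.11 -0.03]
```

```bash
python3 -c "
from h import *
p,d=snap('top','t6.png');P=pts('top',d);np.save('t6.npy',P)
c=eyes.camera_params('top');K=c['mtx'];T=c['world_to_cam'];q=T[:3,:3]@w(-50,0,32)+T[:3,3];u,v=K[0,0]*q[0]/-q[2]+K[0,2],K[1,2]-K[1,1]*q[1]/-q[2];print(u,v)
a=cv2.imread('pics/t6.png')[130:230,290:400];cv2.imwrite('pics/c6.png',cv2.resize(a,None,fx=6,fy=6,interpolation=cv2.INTER_CUBIC))
"
```

```text
347.5876645793088 171.20212806109782
```

View pics/c6.png

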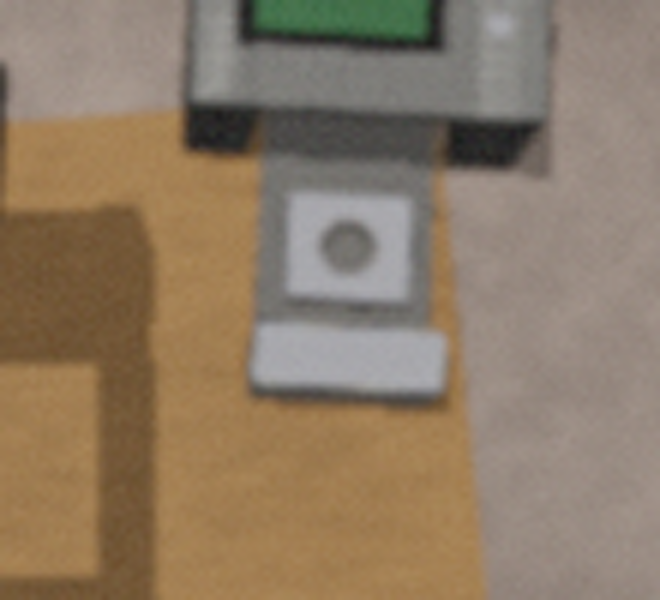

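Well centre at about (347.6,170.4), which is roughly 2 mm deeper than predicted; the scene view agrees (nose centre at -108.3 against -110). So well x≈-48.5. I'll hover over it and measure the held vial.

```bash
python3 -m jog '[[[0,0,0],[45,-3,0],1],[[0,0,0],[90,-5,0],1],[[0,0,0],[135,-7,0],1],[[0,0,0],[180,-10,0],1],[[0,0,0],[220,-12,0],1]]'; python3 -m jog '[[[0,0,0],[20,-1,0],1],[[0,0,0],[33,-2,0],1],[[0,0,0],[33,-2,0],1],[[0,0,0],[33,-2,0],1]]'; python3 -c "
from h import *
p,d=snap('scene','s7.png');P=pts('scene',d);np.save('s7.npy',P)
goto(w(-48.5,0,60))
q=np.array([rd(v) for v in P.reshape(-1,3)]);hsv=cv2.cvtColor(p,cv2.COLOR_RGB2HSV).reshape(-1,3)
c=rd(robot.get_obs()['tool_pos'])
m=(np.hypot(q[:,0]-c[0],q[:,1]-c[1])<25)&(q[:,2]>60)&(q[:,2]<230)
am=m&(hsv[:,0]<18)&(hsv[:,1]>100)
print(am.sum(),np.percentile(q[am],[0,2,50,98,100],axis=0).round(1))
for z in range(70,220,8):
    s=q[m&(q[:,2]>=z)&(q[:,2]<z+8)]
    if len(s): print(z,len(s),s[:,0].max().round(1),np.median(s[:,0]).round(1),s[:,1].min().round(1),s[:,1].max().round(1))
a=cv2.imread('pics/s7.png')[140:260,190:350];cv2.imwrite('pics/c7.png',cv2.resize(a,None,fx=5,fy=5))
"
```

```text
time: 13.9
tool_pos: [0.612, -0.1633, 0.0899]
ee_rot: [3.14, 0.0, -1.646]
wrist_force: [1.0, -0.7, -0.5]
width: 0.0233
time: 14.3
tool_pos: [0.6124, -0.1929, 0.0909]
ee_rot: [3.141, 0.001, -1.644]
wrist_force: [-0.4, -0.8, -0.5]
width: 0.0237
t 14.35 rd [-47.2   3.4  91.1] turn [0.01 0.05 0.15] shift [ 3.4  1.3 31.1] F [ 0.18  0.5  -1.  ]
218 [[-55.9  -8.7  95.2]
 [-50.1  -8.   97.5]
 [-40.2   3.2 127.7]
 [-37.3  15.4 196.1]
 [-36.5  16.5 227.2]]
94 23 -36.9 -40.3 -8.2 12.3
102 30 -37.5 -39.4 -7.8 13.0
110 28 -37.3 -40.0 -7.3 13.4
118 30 -37.3 -40.1 -11.0 14.0
126 45 -36.5 -39.9 -14.8 22.1
134 60 -36.4 -39.1 -18.5 26.4
142 64 -36.7 -39.3 -19.6 24.9
150 65 -36.5 -39.3 -19.0 25.4
158 125 -36.8 -43.5 -20.1 25.7
166 44 -36.4 -39.1 -19.3 26.5
174 38 -36.9 -38.4 -18.5 27.0
182 37 -36.6 -38.8 -20.9 27.2
190 42 -36.6 -39.0 -19.1 26.1
198 35 -36.2 -38.6 -19.9 26.3
206 6 -37.9 -38.3 16.4 22.4
214 1 -55.9 -55.9 16.3 16.3
```

View pics/c7.png

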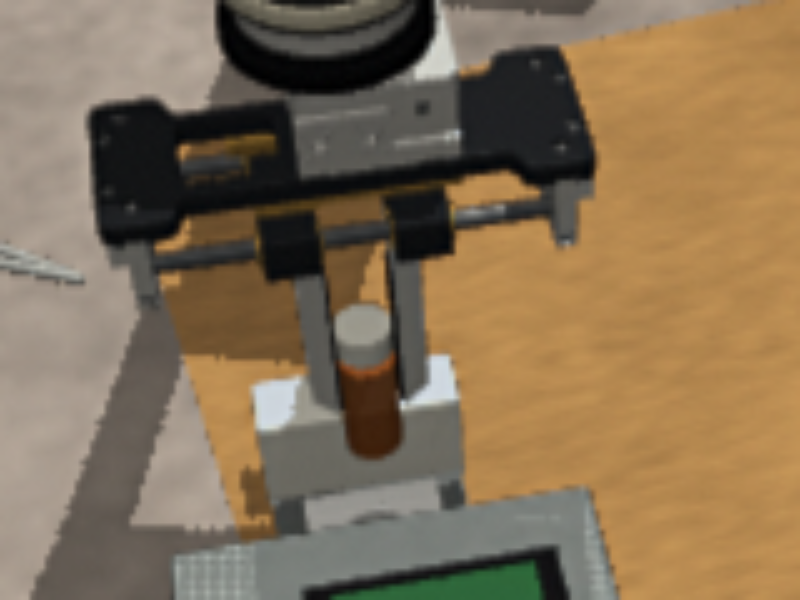

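The held vial is upright with its axis at about (-49.2, 2.7) and its bottom at about 94 mm. The correction is tool +2.7 in x and -0.9 in y. Lowering to just above the rim.

```bash
python3 -m jog '[[[0,0,0],[2.7,-0.9,0],1],[[0,0,0],[2.7,-0.9,20],1],[[0,0,0],[2.7,-0.9,40],1],[[0,0,0],[2.7,-0.9,55],1],[[0,0,0],[2.7,-0.9,55],1]]'; python3 -m jog '[[[0,0,0],[0,0,0],1],[[0,0,0],[0,0,0],1]]'; python3 -c "
from h import *
p,d=snap('scene');P=pts('scene',d)
goto(w(-48.5,0,10))
q=np.array([rd(v) for v in P.reshape(-1,3)])
c=rd(robot.get_obs()['tool_pos'])
m=(np.hypot(q[:,0]-c[0],q[:,1]-c[1])<25)&(q[:,2]>36)&(q[:,2]<230)
for z in range(36,110,8):
    s=q[m&(q[:,2]>=z)&(q[:,2]<z+8)]
    if len(s): print(z,len(s),s[:,0].max().round(1),np.median(s[:,0]).round(1),s[:,1].min().round(1),s[:,1].max().round(1))
"
```

```text
time: 14.85
tool_pos: [0.6111, -0.1956, 0.033]
ee_rot: [3.136, 0.002, -1.644]
wrist_force: [0.7, -1.0, -0.9]
width: 0.0235
time: 15.05
tool_pos: [0.614, -0.1975, 0.0376]
ee_rot: [-3.139, -0.001, -1.645]
wrist_force: [0.2, -0.3, 0.1]
width: 0.0235
t 15.1 rd [-45.4  -1.5  37.8] turn [-0.15 -0.05  0.05] shift [-1.5  3.1 27.8] F [ 0.73  0.16 -0.9 ]
36 1 -49.0 -49.0 -12.6 -12.6
44 1 -46.1 -46.1 -12.4 -12.4
52 16 -35.7 -39.7 -12.2 9.5
60 28 -34.7 -38.6 -12.0 10.8
68 24 -34.1 -37.8 -13.6 12.0
76 51 -34.3 -37.4 -21.6 20.9
84 59 -35.0 -37.5 -24.8 21.6
92 52 -34.9 -38.1 -24.5 21.6
100 58 -35.2 -37.7 -23.9 22.5
108 116 -34.5 -43.0 -24.7 20.5
```

```bash
python3 -m jog '[[[0,0,0],[-1.2,1,0],1],[[0,0,0],[-1.2,1,0],1],[[0,0,0],[-1.2,1,0],1],[[0,0,0],[-1.2,1,0],1]]'; python3 -c "
from h import *
goto(w(-48.5,0,10))"; python3 -m jog '[[[0,0,0],[0,0,2],1],[[0,0,0],[0,0,4],1],[[0,0,0],[0,0,6],1],[[0,0,0],[0,0,8],1],[[0,0,0],[0,0,8],1]]'
```

```text
time: 15.5
tool_pos: [0.6121, -0.196, 0.0364]
ee_rot: [-3.141, -0.0, -1.645]
wrist_force: [0.1, 0.2, -0.6]
width: 0.0237
t 15.5 rd [-47.4  -0.1  36.4] turn [-0.02 -0.01  0.04] shift [-0.1  1.1 26.4] F [ 0.12  0.25 -0.65]
time: 16.0
tool_pos: [0.6117, -0.1959, 0.0275]
ee_rot: [3.141, 0.0, -1.645]
wrist_force: [-0.7, 0.3, -1.0]
width: 0.0235
```

```bash
python3 -m jog '[[[0,0,0],[0,-0.8,0],1],[[0,0,0],[0,-0.8,2],1],[[0,0,0],[0,-0.8,4],1],[[0,0,0],[0,-0.8,6],1],[[0,0,0],[0,-0.8,6],1]]'; python3 -c "
from h import *
goto(w(-48.5,0,10))"
```

```text
time: 16.5
tool_pos: [0.6125, -0.1959, 0.0216]
ee_rot: [3.141, 0.0, -1.645]
wrist_force: [-0.2, 0.2, -1.1]
width: 0.024
t 16.5 rd [-47.    0.1  21.6] turn [0.05 0.01 0.04] shift [ 0.1  1.5 11.6] F [-0.25  0.22 -1.14]
```

No contact force and already below the rim. Continuing down to the floor.

```bash
python3 -m jog '[[[0,0,0],[0,0,3],1],[[0,0,0],[0,0,6],1],[[0,0,0],[0,0,9],1],[[0,0,0],[0,0,11],1],[[0,0,0],[0,0,11],1]]';python3 -m jog '[[[0,0,0],[0,0,1],1],[[0,0,0],[0,0,1],1]]';python3 -m jog '[[[0,0,0],[0,0,1],1],[[0,0,0],[0,0,1],1]]'
```

```text
time: 17.0
tool_pos: [0.6125, -0.1959, 0.0106]
ee_rot: [3.141, 0.0, -1.645]
wrist_force: [1.3, -0.2, -0.3]
width: 0.0235
time: 17.2
tool_pos: [0.6129, -0.1961, 0.0102]
ee_rot: [-3.142, -0.0, -1.645]
wrist_force: [-0.0, -0.1, -0.7]
width: 0.0232
time: 17.4
tool_pos: [0.6129, -0.1961, 0.0091]
ee_rot: [3.142, -0.0, -1.645]
wrist_force: [-0.7, 0.0, -0.4]
width: 0.0235
```

```bash
python3 -m jog '[[[0,0,0],[0,0,0.7],1],[[0,0,0],[0,0,0.7],1]]';python3 -m jog '[[[0,0,0],[0,0,0.7],1],[[0,0,0],[0,0,0.7],1]]'
```

```text
time: 17.6
tool_pos: [0.6128, -0.196, 0.0084]
ee_rot: [3.142, -0.0, -1.645]
wrist_force: [-0.3, 0.6, -1.0]
width: 0.0235
time: 17.8
tool_pos: [0.613, -0.1961, 0.008]
ee_rot: [-3.141, -0.0, -1.645]
wrist_force: [-0.2, 0.0, 0.4]
width: 0.0236
```

```bash
python3 -m jog '[[[0,0,0],[0,0,0.7],1],[[0,0,0],[0,0,0.7],1]]';python3 -m jog '[[[0,0,0],[0,0,0.7],1],[[0,0,0],[0,0,0.7],1]]'
```

```text
time: 18.0
tool_pos: [0.6131, -0.1961, 0.0079]
ee_rot: [-3.141, -0.0, -1.645]
wrist_force: [-1.8, 0.6, 4.3]
width: 0.0235
time: 18.2
tool_pos: [0.6132, -0.1961, 0.0079]
ee_rot: [-3.141, -0.0, -1.645]
wrist_force: [-2.0, 1.1, 6.7]
width: 0.0236
```

Floor contact is at the expected height (tool z 8). Relieve the press, then open.

```bash
python3 -m jog '[[[0,0,0],[0,0,-1.2],1],[[0,0,0],[0,0,-1.2],0.3],[[0,0,0],[0,0,-1.2],0.3],[[0,0,0],[0,0,-1.2],0.3],[[0,0,0],[0,0,-1.2],0.3]]';python3 -m jog '[[[0,0,0],[0,0,0],0],[[0,0,0],[0,0,0],0],[[0,0,0],[0,0,0],0],[[0,0,0],[0,0,0],0]]'
```

```text
time: 18.7
tool_pos: [0.6127, -0.196, 0.0071]
ee_rot: [3.141, 0.0, -1.645]
wrist_force: [-0.1, -1.1, -0.2]
width: 0.0332
time: 19.1
tool_pos: [0.6129, -0.1961, 0.0076]
ee_rot: [-3.141, -0.0, -1.645]
wrist_force: [1.0, 0.2, -0.9]
width: 0.0463
```

```bash
python3 -m jog '[[[0,0,0],[0,0,-10],0],[[0,0,0],[0,0,-35],0],[[0,0,0],[0,0,-65],0],[[0,0,0],[0,0,-95],0],[[0,0,0],[0,0,-95],0]]';python3 -m jog '[[[0,0,0],[0,35,0],1],[[0,0,0],[0,75,0],1],[[0,0,0],[0,110,0],1],[[0,0,0],[0,118,0],1],[[0,0,0],[0,118,0],1]]'; python3 -c "
from h import *
p,d=snap('scene','s8.png');P=pts('scene',d)
goto(w(-160,0,-6))
a=cv2.imread('pics/s8.png')[140:290,190:390];cv2.imwrite('pics/c8.png',cv2.resize(a,None,fx=4,fy=4))
"
```

```text
time: 19.6
tool_pos: [0.6163, -0.1975, 0.1099]
ee_rot: [-3.13, -0.004, -1.645]
wrist_force: [0.6, -0.8, 0.4]
width: 0.0471
time: 20.1
tool_pos: [0.4948, -0.1873, 0.1027]
ee_rot: [-3.141, -0.0, -1.646]
wrist_force: [-0.0, -0.1, -0.1]
width: 0.0108
t 20.15 rd [-164.    -0.3  102.8] turn [-0.09 -0.02  0.02] shift [ -0.3  -3.8 108.9] F [ 0.52 -0.07  1.47]
```

View pics/c8.png

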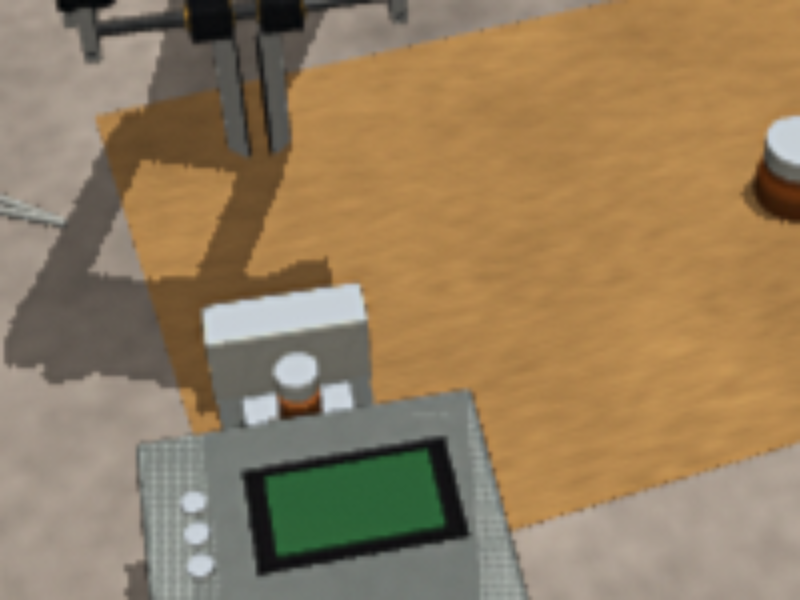

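The vial stands upright in the well (cap at crop (296,370)). Now lowering and pushing the tray home.

```bash
python3 -m jog '[[[0,0,0],[0,0,25],1],[[0,0,0],[0,0,60],1],[[0,0,0],[0,0,90],1],[[0,0,0],[0,0,105],1],[[0,0,0],[0,0,108],1]]';python3 -m jog '[[[0,0,0],[0,-10,0],1],[[0,0,0],[0,-18,0],1],[[0,0,0],[0,-23,0],1],[[0,0,0],[0,-25,0],1]]';python3 -m jog '[[[0,0,0],[0,-2,0],1],[[0,0,0],[0,-4,0],1],[[0,0,0],[0,-6,0],1],[[0,0,0],[0,-8,0],1],[[0,0,0],[0,-10,0],1]]'; python3 -c "
from h import *
goto(w(-60,0,-6))"
```

```text
time: 20.65
tool_pos: [0.4947, -0.1864, -0.0085]
ee_rot: [3.137, 0.002, -1.645]
wrist_force: [-1.0, 0.4, -0.0]
width: 0.0005
time: 21.05
tool_pos: [0.522, -0.1896, -0.0042]
ee_rot: [-3.139, -0.001, -1.645]
wrist_force: [0.1, 0.2, 0.1]
width: 0.0005
time: 21.55
tool_pos: [0.5283, -0.1898, -0.0053]
ee_rot: [3.138, 0.0, -1.645]
wrist_force: [-6.4, 0.9, 4.7]
width: 0.0005
t 21.55 rd [-1.315e+02 -1.000e-01 -5.300e+00] turn [0.22 0.   0.03] shift [ -0.1 -71.5   0.4] F [-6.37  0.93  4.75]
```

```bash
for i in 1; do python3 -m jog '[[[0,0,0],[0,-4,0],1],[[0,0,0],[0,-8,0],1],[[0,0,0],[0,-12,0],1],[[0,0,0],[0,-16,0],1],[[0,0,0],[0,-20,0],1]]'; done; python3 -m jog '[[[0,0,0],[0,-4,0],1],[[0,0,0],[0,-8,0],1],[[0,0,0],[0,-12,0],1],[[0,0,0],[0,-16,0],1],[[0,0,0],[0,-20,0],1]]'; python3 -m jog '[[[0,0,0],[0,-4,0],1],[[0,0,0],[0,-8,0],1],[[0,0,0],[0,-12,0],1],[[0,0,0],[0,-16,0],1],[[0,0,0],[0,-20,0],1]]'; python3 -c "
from h import *
goto(w(-60,0,-6)); snap('scene','s9.png')"
```

```text
time: 22.05
tool_pos: [0.5477, -0.1913, -0.0053]
ee_rot: [3.136, 0.0, -1.645]
wrist_force: [-6.7, 1.6, 5.6]
width: 0.0006
time: 22.55
tool_pos: [0.5673, -0.1927, -0.0052]
ee_rot: [3.136, 0.0, -1.645]
wrist_force: [-7.4, 0.2, 5.2]
width: 0.0006
time: 23.05
tool_pos: [0.5869, -0.1942, -0.0052]
ee_rot: [3.135, 0.0, -1.646]
wrist_force: [-8.8, -0.1, 5.4]
width: 0.0005
t 23.05 rd [-72.7  -0.2  -5.2] turn [0.38 0.01 0.02] shift [ -0.2 -12.7   0.7] F [-8.81 -0.06  5.44]
```

```bash
python3 -m jog '[[[0,0,0],[0,-3,0],1],[[0,0,0],[0,-6,0],1],[[0,0,0],[0,-9,0],1],[[0,0,0],[0,-12,0],1],[[0,0,0],[0,-14,0],1]]'; python3 -m jog '[[[0,0,0],[0,-3,0],1],[[0,0,0],[0,-6,0],1],[[0,0,0],[0,-9,0],1],[[0,0,0],[0,-12,0],1],[[0,0,0],[0,-14,0],1]]'
```

```text
time: 23.6
tool_pos: [0.6006, -0.1953, -0.0052]
ee_rot: [3.134, 0.0, -1.646]
wrist_force: [-9.7, 0.4, 6.5]
width: 0.0001
time: 24.1
tool_pos: [0.6145, -0.1963, -0.0052]
ee_rot: [3.134, 0.0, -1.646]
wrist_force: [-8.2, 2.1, 6.2]
width: 0.0003
```

```bash
python3 -m jog '[[[0,0,0],[0,-1,0],1],[[0,0,0],[0,-2,0],1],[[0,0,0],[0,-3,0],1],[[0,0,0],[0,-3,0],1]]'
```

```text
time: 24.5
tool_pos: [0.6175, -0.1966, -0.0053]
ee_rot: [3.135, 0.0, -1.646]
wrist_force: [-9.0, -0.0, 6.1]
width: 0.0005
```

```bash
python3 -m jog '[[[0,0,0],[0,-1,0],1],[[0,0,0],[0,-2,0],1],[[0,0,0],[0,-2,0],1]]';python3 -m jog '[[[0,0,0],[0,-1,0],1],[[0,0,0],[0,-1,0],1]]'
```

```text
time: 24.8
tool_pos: [0.6195, -0.1967, -0.0052]
ee_rot: [3.134, 0.0, -1.646]
wrist_force: [-8.5, 0.8, 6.1]
width: 0.0
time: 25.0
tool_pos: [0.6205, -0.1968, -0.0052]
ee_rot: [3.135, 0.0, -1.646]
wrist_force: [-9.4, 1.2, 6.5]
width: 0.0004
```

```bash
python3 -m jog '[[[0,0,0],[0,-1,0],1],[[0,0,0],[0,-1,0],1]]'
```

```text
time: 25.2
tool_pos: [0.6212, -0.1968, -0.0052]
ee_rot: [3.134, 0.0, -1.646]
wrist_force: [-9.7, 0.7, 6.7]
width: 0.0003
```

```bash
python3 -m jog '[[[0,0,0],[0,-1,0],1],[[0,0,0],[0,-1,0],1]]'
```

```text
time: 25.4
tool_pos: [0.6215, -0.1969, -0.0052]
ee_rot: [3.132, 0.0, -1.646]
wrist_force: [-11.5, 0.5, 7.4]
width: 0.0007
```

```bash
python3 -m jog '[[[0,0,0],[0,-1,0],1],[[0,0,0],[0,-2,0],1],[[0,0,0],[0,-2,0],1]]'
```

```text
time: 25.7
tool_pos: [0.6221, -0.1969, -0.0052]
ee_rot: [3.129, 0.0, -1.646]
wrist_force: [-15.4, 0.8, 10.4]
width: 0.0008
```

```bash
python3 -m jog '[[[0,0,0],[0,-1,0],1],[[0,0,0],[0,-1,0],1]]'
```

```text
time: 25.9
tool_pos: [0.6223, -0.1969, -0.0052]
ee_rot: [3.128, 0.001, -1.646]
wrist_force: [-16.1, 1.2, 10.3]
width: 0.0002
```

Past 13 N again, so the latch has tripped. Back off and look.

```bash
python3 -m jog '[[[0,0,0],[0,4,0],1],[[0,0,0],[0,10,0],1],[[0,0,0],[0,18,0],1],[[0,0,0],[0,35,0],1],[[0,0,0],[0,60,0],1]]';python3 -m jog '[[[0,0,0],[0,40,0],1],[[0,0,0],[0,80,0],1],[[0,0,0],[0,80,-40],1],[[0,0,0],[0,80,-70],1],[[0,0,0],[0,80,-70],1]]'; python3 -c "
from h import *
p,d=snap('scene','s10.png');P=pts('scene',d)
q=np.array([rd(v) for v in P[225:262,235:325].reshape(-1,3)])
m=q[(q[:,2]>56)&(q[:,2]<67)&(abs(q[:,1])<40)&(q[:,0]<-5)]; print(len(m),np.percentile(m[:,0],[2,50,98]))
t,dt=snap('top','t10.png'); T=pts('top',dt)
goto(w(-160,0,60))
for n,wd,h in(('bottle',(155,188,212,240),.11),('jar',(212,242,200,228),.047)):
  for Q in(np.load('top0.npy'),T):
    z=Q[wd[2]:wd[3],wd[0]:wd[1]].reshape(-1,3);z=z[(z[:,2]>h)&(z[:,2]<.13)];print(n,z.mean(0).round(4))
cv2.imwrite('pics/c10.png',cv2.resize(np.hstack([cv2.imread('pics/s10.png')[150:300,190:350],cv2.imread('pics/t10.png')[90:240,300:460]]),None,fx=2.4,fy=2.4))
"
```

```text
time: 26.4
tool_pos: [0.5696, -0.1929, -0.0055]
ee_rot: [-3.14, -0.0, -1.645]
wrist_force: [-0.4, 0.0, 0.2]
width: 0.0003
time: 26.9
tool_pos: [0.4922, -0.1883, 0.0696]
ee_rot: [-3.132, -0.004, -1.645]
wrist_force: [0.5, 0.0, 0.2]
width: 0.0004
80 [-39.6385698  -35.97212127 -32.76420704]
t 27.0 rd [-169.7   -0.5   65.7] turn [-0.18 -0.06  0.03] shift [-0.5 -9.7  5.7] F [-0.   -0.42  0.21]
bottle [0.4537 0.3165 0.1159]
bottle [0.4534 0.3167 0.1157]
jar [0.4883 0.1602 0.0513]
jar [0.4885 0.1603 0.0512]
```

View pics/c10.png

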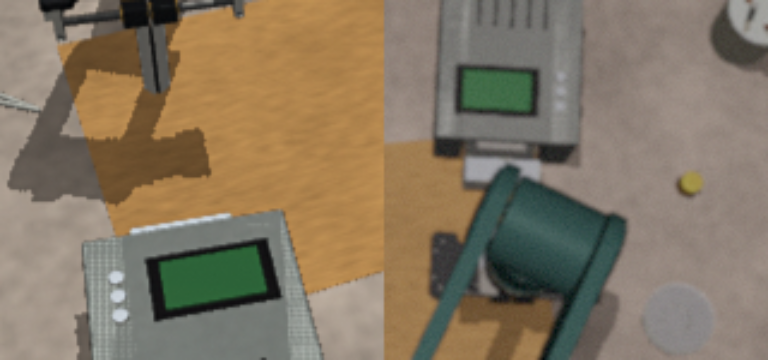

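Nose is back at -40 mm (front edge -39.6, median -35.97, against -36.05 before), so it is latched and not hanging at -4 mm. Settling briefly and handing in.

```bash
python3 -m jog '[[[0,0,0],[0,10,0],1],[[0,0,0],[0,10,0],1],[[0,0,0],[0,10,0],1],[[0,0,0],[0,10,0],1],[[0,0,0],[0,10,0],1]]'; python3 -c "
from h import *
p,d=snap('scene');P=pts('scene',d)
for Q in(np.load('scene0.npy'),P):
  q=np.array([rd(v) for v in Q[225:262,235:325].reshape(-1,3)])
  m=q[(q[:,2]>56)&(q[:,2]<67)&(abs(q[:,1])<40)&(q[:,0]<-5)]; print(len(m),np.percentile(m[:,0],[2,50,98]))
from bench import close_job
print(close_job())"
```

```text
time: 27.5
tool_pos: [0.4792, -0.186, 0.0642]
ee_rot: [3.141, 0.0, -1.645]
wrist_force: [-0.1, 0.4, 0.0]
width: 0.0006
80 [-39.76716223 -35.8664203  -32.41844048]
80 [-40.51811291 -35.89668694 -31.92338291]
the job is handed in; nothing more can be done
None
```

The job is done and handed in at 27.5 s. I tripped the latch so the tray sprang out, stood the vial in the well and let go, then pushed the tray home until it latched.

- **Latch pushes:** the highest force I read along x was about 16 N on each push, with up to about 10 N upward as well, so the total stayed under the 22 N ramming limit.
- **Vial:** I lowered it until I felt the well floor (about 7 N), relieved the pressure and opened the fingers. The next picture showed it standing upright in the well. Once the tray is shut the vial is hidden, so I did not see it again after that.
- **Tray:** after the second push the nose was back where it started (median -35.9 mm before and after), so it latched at 0 and is not hanging at -4 mm.
- **Bystanders:** the bottle and jar measured the same to within 0.3 mm. The dish and weight looked untouched in the last picture. I did not measure the forceps.
- **Disagreement:** the reported tool height was about 36 mm lower than the finger tips measured by the camera. Because of this my first approach passed over the nose without touching it. I used the camera heights from then on, and the vial reached the well floor at the height they predicted.

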